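# Sticker a board over the drying slab

## Task

Stack the loose board to dry on the dark slab: first slide the two spacer sticks apart along the top of the slab, without lifting them off it, until each lies squarely above the bearer nearest to it. Then lay the board centrally along the slab on both sticks, and gently set the iron weight upright on the middle of the board. Leave the other things on the bench where they are.

Things in the scene. Friction and masses are not known exactly. Their poses are not given: they have to be found in the camera images.
- slab: dark walnut slab with bark edges, 130 (its x) x 420 (its y, the length) x 32 mm thick, fixed, level on two bearers. Origin at the centre of its underside, 24 mm above the bench; its top is 32 mm above the origin, 56 mm above the bench
- bearer_l: fixed wooden bearer under the slab near its +y end, 210 long (its x, across the slab) x 28 wide x 24 mm high; about 40 mm of it sticks out beyond each long side of the slab. Origin at the centre of its underside, on the bench; 120 to 150 mm from the slab's middle
- bearer_r: the same kind of bearer under the slab near its -y end
- stick_l: loose light-wood spacer stick, 150 long (its x) x 24 wide (its y) x 20 mm high, 45 g, lying askew across the top of the slab on the +y side of its middle, nearest bearer_l. Origin at the centre of its underside
- stick_r: the same kind of spacer stick on the -y side of the slab's middle, nearest bearer_r
- board: loose planed light-wood board, 340 long (its x) x 60 wide (its y) x 18 mm thick, about 240 g, lying flat on the bench to the right of the slab. Origin at the centre of its underside; can be gripped across its width from above
- weight: dark iron weight: block 80 (its x) x 50 (its y) x 24 mm high with an upright arched handle, 0.5 to 0.8 kg. The handle's level bar is 12 mm thick, 56 mm long along its x, over the block's middle, its centre line 52 mm above the underside. Origin at the centre of the underside
- tin: bystander: closed round tin, 68 mm across, 70 mm high; origin at its foot
- plane: bystander: hand plane 210 mm long; origin at the centre of its sole
- square: bystander: try square with a 100 mm wooden stock and a 180 mm steel blade; origin under the stock
- offcut: bystander: wooden offcut 70 x 45 x 30 mm; origin at the centre of its underside
- screwdriver: bystander: screwdriver 200 mm long, lying on the bench
- jar: bystander: jar 72 mm across, 90 mm high; origin at its foot
Not all that is in view belongs to the job. Leave any white look-alike of the stick_l alone.

How it is judged:
On the way, in this order (a step that is already met when the one before it is completed fails the run):
1. both sticks lie on the slab squarely above their bearers (y of stick_l in the frame of bearer_l between -0.012 and 0.012 m and x of stick_l in the frame of bearer_l between -0.03 and 0.03 m and angle between the x axis of stick_l and the x axis of bearer_l, either way round below 0.12 rad and z of stick_l in the frame of slab between 0.028 and 0.036 m and y of stick_r in the frame of bearer_r between -0.012 and 0.012 m and x of stick_r in the frame of bearer_r between -0.03 and 0.03 m and angle between the x axis of stick_r and the x axis of bearer_r, either way round below 0.12 rad and z of stick_r in the frame of slab between 0.028 and 0.036 m), for 0.2 s.
2. the board rests level on both sticks, centred along the slab (all of step 1 and x of board in the frame of slab between -0.03 and 0.03 m and y of board in the frame of slab between -0.03 and 0.03 m and z of board in the frame of slab between 0.048 and 0.056 m and angle between the x axis of board and the y axis of slab, either way round below 0.12 rad and angle between board's own z axis and vertical below 0.04 rad and contact force between board and stick_l above 0.2 N and contact force between board and stick_r above 0.2 N), for 0.2 s.
3. the weight stands on the middle of the board (all of step 2 and x of weight in the frame of board between -0.035 and 0.035 m and y of weight in the frame of board between -0.02 and 0.02 m and z of weight in the frame of board between 0.014 and 0.022 m and angle between weight's own z axis and vertical below 0.08 rad), for 0.2 s.
At the end, for the whole second after the job is handed in: Sticks flat on the slab over their bearers (12 mm across, 30 mm lengthwise, 0.12 rad). Board level on both sticks, middle within 30 mm of the slab's, parallel within 0.12 rad. Weight upright on the board, within 35 mm along and 20 mm across of its middle. All released, at rest (all of step 3 and contact force between each of board, weight and the fingers below 0.05 N and linear speed of each of board, weight, stick_l, stick_r below 0.02 m/s); the robot touches nothing.
It fails at once if a stick was lifted off the slab (z of any of stick_l, stick_r in the frame of slab above 0.044 m).
It fails at once if a stick fell off the slab or was tipped over (z of any of stick_l, stick_r in the frame of slab below 0.02 m or angle between any of stick_l, stick_r's own z axis and vertical above 0.4 rad).
It fails at once if the weight was dropped or slammed on the board (over 80 N) (contact force between weight and board above 80 N).
It fails at once if a bystander was moved more than 30 mm (distance of any of tin, plane, square, offcut, screwdriver, jar from where it was at the start of the episode above 0.03 m).
It also fails if it takes over 69 s, if anything falls off the work surface, if the arm or the gripper's body presses on something with over 40 N, if the wrist force passes 120 N, or if a joint passes its speed limit or range.

## Robot

A 7-joint arm with a two-finger parallel gripper is mounted at the origin on the work surface. World frame = base frame: x ahead of the robot, y to its left, z up, the work surface at z = 0. Lengths are in m, angles in rad, forces in N, time in s.
With the tool pointing down it reaches from about 0.425 to 0.825 m from the base axis. Payload 3.6 kg.
Tool frame: the origin (TCP) lies where the fingers leave the gripper's body, on its centre line; the fingertips stand 84 mm ahead of it and the grasp point (between the pads) lies 65 mm ahead of it (bot.pinch_z is the distance from the TCP to the grasp point, in m); x points along the fingers, y is the direction in which the jaws open and shut, and the axes are right-handed (so a half turn about x gives the same grasp; the last joint's range is limited). The gripper opens to 93 mm and grips with 3 to 60 N. Pads are 15 mm wide; open, the fingers measure 128 mm over their backs; the gripper's body (75 mm by 188 mm) begins 65 mm behind the grasp point.
Start: joints at [1.256, 0.615, -0.013, 1.423, 0.008, 1.103, -0.04], TCP at [0.185, -0.623, 0.303] pointing down, gripper open.
Joint ranges: [-3.12, 3.12], [-0.3, 2.06], [-1.34, 1.32], [0.26, 2.42], [-1.36, 4.5], [0.01, 1.98], [-2.84, 2.84]. Speed limits (rad/s): [2.79, 2.79, 3.14, 3.14, 3.14, 3.14, 3.14].

## Interface

Orientations are given as a 3x3 rotation matrix whose columns are the frame's x, y, z axes.
In Python, from plant import bot, optics, job, boxes_of, pinpoint gives the robot as it stands.
- The arm moves only by the tool send_rows, never from a script. Its argument "motion" is one flat list of numbers, 7 for each row, row after row: the turn, a rotation vector about the tool's x, y, z in rad, then the shift along the tool's x, y, z in cm, then the finger opening in cm, from 0 to 9.3. A call has 1 to 8 rows; each row is the pose to reach, as a shift and turn from the pose commanded when the call began, along the tool's axes at that moment; what a row does not reach only later rows make up. A row lasts 1/10 s, in which the tool goes at most 50 mm and 8.59 degrees, less where a joint would pass 70% of its speed; a pose out of reach is approached as far as the arm can. A call with a gripper value outside its range is refused whole. The fingers move at their own pace and stop on an object; "newtons" is the grip in N (left out, the last holds). Time passes only in rows, so rows that repeat a pose let the fingers close. It gives the time, the measured TCP pose, the force and the opening at its end, in the units of the state.
- bot.get_obs(): the state, without advancing time (a new reading comes with each control period).
- optics.grab_frame(name): name is "scene" or "side" or "wrist"; returns a dict with "img" (400x640x3 uint8, red, green, blue), "K" (3x3 intrinsics, pixels), "R" (3x3) and "t" (3): a world point X has camera coordinates R X + t. Camera axes: x right, y down, z forward; pixel columns grow to the right and rows downward; lengths in m; the calibration is good to about 2 mm. A picture is of the moment at which its call begins. There is no depth.
- job.hand_in(): hands the job in, once; it reports no verdict.
Trained networks look in the newest picture that a camera, given by its name, has taken for a name from the list of things; names that differ only in an ending like _2 or _b are one class to them, and where a whole thing is asked for, a point or a joint stands for the part that bears it (a point fixed in the world has none). Each returns a list of dicts, best first, with "conf" (0 to 1); they miss things now and then, are a little off and sometimes report something else, mostly with a low value. They report only what shows in the picture. A call takes as long as a camera call. They do not tell look-alikes from the thing itself.
- boxes_of(camera, query): "xyz" ([x, y, z] in m, in world coordinates, good to about 4 mm: the middle of the surface that is visible of it).
- pinpoint(camera, query): "xyz" ([x, y, z] in m, in world coordinates, good to about 4 mm: a listed point, or the origin of a listed thing).
The state is a dict: "clock": time; "qpos": joint angles; "joint_vel": joint speeds; "tau": joint torques, N m; "tcp_pos": TCP position; "eef_rot": TCP orientation; "force": force on the tool from outside, world axes, zero at the start; "wrist_torque": the same for the moment, N m; "gripper_width": finger opening in m.
Only numpy, scipy, OpenCV 4.12 (cv2) and the standard library are available. Lean on these libraries where they do the work, as an engineer would, in place of code of your own. Each camera call takes 0.05 s, during which the arm holds its last target. There are 200 camera calls.

## Working session

There is one attempt and no reset: what is moved stays moved. The work goes in short steps, Python scripts to look and compute and a tool call to move; the robot and the scene stay as the last step left them, time stands still between calls to the robot, and variables do not carry over. Pictures are saved under pics/ and viewed, about 8 in all and at most 12, crops included, and the job is handed in when it is done.

Besides the shell and the picture viewer there is one more tool, called by a JSON object that holds its "fn" and its "kwargs", one argument or row to a line. send_rows: Moves the arm, as the interface text tells. Its arguments: {"type":"object","properties":{"motion":{"type":"array","items":{"type":"number"}},"newtons":{"type":"number"}},"required":["motion"]}

```bash
mkdir -p pics; python3 - <<'E'
from plant import bot,optics,boxes_of,pinpoint
import cv2,numpy as np
for c in ["scene","side"]:
    f=optics.grab_frame(c); cv2.imwrite(f"pics/{c}0.png",f["img"][:,:,::-1])
    print(c,np.round(f["K"],1).tolist(),np.round(f["R"],3).tolist(),np.round(f["t"],3).tolist())
    for q in ["slab","bearer_l","stick_l","board","weight","tin","plane","square","offcut","screwdriver","jar"]:
        print(q,[(np.round(d["xyz"],3).tolist(),round(d["conf"],2)) for d in pinpoint(c,q)][:4])
o=bot.get_obs();print(o["tcp_pos"],np.round(o["eef_rot"],3),o["gripper_width"],o["clock"])
E
```

```text
scene [[386.2, 0.0, 323.9], [0.0, 386.2, 201.8], [0.0, 0.0, 1.0]] [[0.847, 0.532, -0.011], [0.37, -0.603, -0.706], [-0.382, 0.594, -0.708]] [-0.44, -0.153, 1.629]
slab [([0.588, 0.15, 0.024], 0.76)]
bearer_l []
stick_l [([0.604, 0.101, 0.052], 0.77), ([0.253, 0.436, 0.002], 0.75), ([0.561, 0.212, 0.054], 0.58)]
board [([0.494, -0.258, 0.0], 0.93)]
weight [([0.445, 0.007, 0.0], 0.75)]
tin [([0.506, -0.424, 0.002], 0.92), ([0.591, 0.151, 0.021], 0.23), ([0.695, -0.19, -0.002], 0.19)]
plane [([0.734, -0.315, 0.0], 0.88), ([0.699, -0.19, -0.002], 0.19)]
square [([0.798, 0.047, -0.0], 0.62)]
offcut [([0.695, -0.191, 0.001], 0.6)]
screwdriver [([0.355, 0.233, 0.001], 0.47), ([0.801, 0.048, 0.002], 0.29)]
jar [([0.67, 0.431, 0.003], 0.96)]
side [[491.9, 0.0, 319.0], [0.0, 491.9, 202.5], [0.0, 0.0, 1.0]] [[-0.925, -0.38, 0.02], [-0.208, 0.459, -0.864], [0.319, -0.803, -0.504]] [0.486, 0.172, 1.496]
slab [([0.59, 0.15, 0.025], 0.82)]
bearer_l [([0.731, -0.316, 0.0], 0.66)]
stick_l [([0.564, 0.21, 0.053], 0.84), ([0.607, 0.108, 0.054], 0.63), ([0.255, 0.439, 0.002], 0.57)]
board [([0.494, -0.255, -0.003], 0.93)]
weight [([0.445, 0.006, -0.003], 0.92), ([0.565, 0.21, 0.054], 0.45)]
tin [([0.585, 0.148, 0.023], 0.66), ([0.505, -0.431, 0.001], 0.62), ([0.607, 0.105, 0.056], 0.5)]
plane [([0.733, -0.32, -0.002], 0.89)]
square [([0.8, 0.052, -0.004], 0.72), ([0.563, 0.213, 0.053], 0.72)]
offcut [([0.694, -0.193, 0.002], 0.56), ([0.563, 0.214, 0.055], 0.35)]
screwdriver [([0.359, 0.235, -0.002], 0.83)]
jar []
[ 0.1851541  -0.6230535   0.30274266] [[ 0.     0.285 -0.959]
 [ 0.    -0.959 -0.285]
 [-1.    -0.    -0.   ]] 0.09314370000184277 1.2
```

View pics/scene0.png

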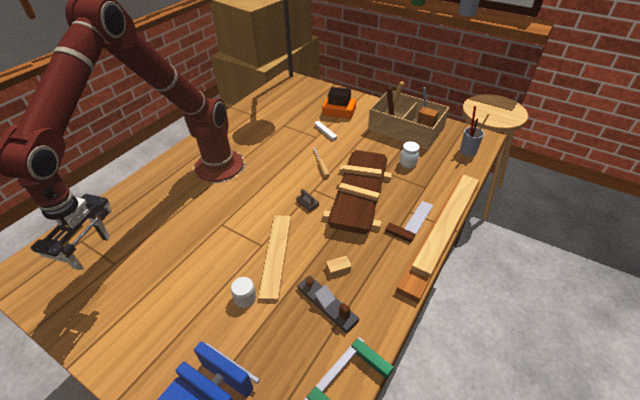

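View pics/side0.png

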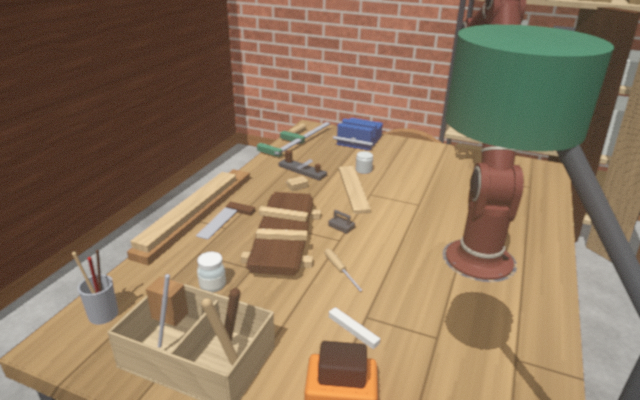

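The networks agree: slab at about (0.589, 0.150), sticks near (0.606, 0.104) and (0.563, 0.211), board near (0.494, -0.257) and weight near (0.445, 0.006). The white look-alike stick lies at (0.254, 0.437). In the scene view the slab is around pixel (358,190). Next I'll rectify both views for yaw.

```bash
cat > h.py <<'E'
from plant import bot,optics,boxes_of,pinpoint
import cv2,numpy as np
from scipy.spatial.transform import Rotation as Ro
np.set_printoptions(precision=4,suppress=True)
def rect(f,z,c,s,px=1000.,yaw=0.):
    """top-down view of plane z, centre c, size s(m); up = world x, left = world y (turned by yaw)"""
    w,h=int(s[0]*px),int(s[1]*px); a=1/px
    ca,sa=np.cos(yaw),np.sin(yaw); ex=np.array([ca,sa,0]); ey=np.array([-sa,ca,0])
    # X = c + ex*(h/2-v)a + ey*(w/2-u)a
    M=np.stack([-ey*a,-ex*a,np.array([c[0],c[1],z])+ex*h/2*a+ey*w/2*a],1)
    H=f["K"]@(f["R"]@M+np.outer(f["t"],[0,0,1]))
    return cv2.warpPerspective(f["img"],np.linalg.inv(H),(w,h),flags=cv2.INTER_CUBIC)
def proj(f,X):
    p=(f["R"]@np.asarray(X,float).T).T+f["t"]; p=p@f["K"].T; return p[:,:2]/p[:,2:]
def go(pos,yaw):
    """pinch point target, jaw-axis yaw (mod pi): print turn about tool x and shift cm"""
    o=bot.get_obs();R=o["eef_rot"];p=o["tcp_pos"]
    t=np.array(pos)+[0,0,bot.pinch_z]
    cur=np.arctan2(R[1,1],R[0,1]); d=(yaw-cur+np.pi/2)%np.pi-np.pi/2
    print("turn_x",round(-d,3),"shift",np.round(R.T@(t-p)*100,2),"w",round(o["gripper_width"],4),"q7",round(o["qpos"][6],2),"t",o["clock"])
E
python3 - <<'E'
from h import *
fs=[optics.grab_frame(c) for c in("scene","side")]
im=np.vstack([np.hstack([rect(f,z,(0.585,0.15),(.5,.3),750) for z in(.056,.024)]) for f in fs])
cv2.imwrite("pics/r1.png",im[:,:,::-1]);print(im.shape)
im=np.hstack([rect(fs[0],.018,(0.47,-0.1),(.5,.3),750),])
cv2.imwrite("pics/r1b.png",im[:,:,::-1])
go((.58,.15,.30),np.pi/2)
for c in("scene","side"):print(boxes_of(c,"bearer_l"),boxes_of(c,"bearer_r"))
E
```

```text
(450, 750, 3)
turn_x 0.289 shift [ -6.25 -62.85 -59.87] w 0.0929 q7 -0.04 t 1.3
[{'xyz': [0.6076, 0.0678, 0.0544], 'conf': 0.73}, {'xyz': [0.6322, 0.2825, 0.0254], 'conf': 0.6}, {'xyz': [0.7094, 0.0213, 0.0219], 'conf': 0.55}] [{'xyz': [0.6076, 0.0678, 0.0544], 'conf': 0.73}, {'xyz': [0.6322, 0.2825, 0.0254], 'conf': 0.6}, {'xyz': [0.7094, 0.0213, 0.0219], 'conf': 0.55}]
[{'xyz': [0.4723, 0.2537, 0.0234], 'conf': 0.61}, {'xyz': [0.5466, -0.0014, 0.0191], 'conf': 0.43}] [{'xyz': [0.4723, 0.2537, 0.0234], 'conf': 0.61}, {'xyz': [0.5466, -0.0014, 0.0191], 'conf': 0.43}]
```

View pics/r1.png

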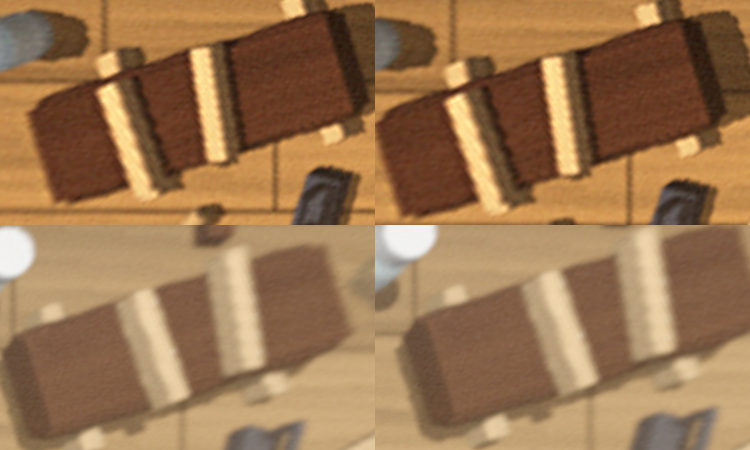

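Rectified, the slab yaw is about 0.31 rad. The bearer ends are visible near (0.632,0.283), (0.472,0.254), (0.709,0.021) and (0.547,-0.001). I'll move above the slab for a close look with the wrist camera.

{"fn": "send_rows", "kwargs": {
  "motion": [0,0,0,-1,-3,-4,9.3,0,0,0,-2,-6,-8,9.3,0,0,0,-3,-9,-12,9.3,0,0,0,-4,-12,-16,9.3,0,0,0,-5,-15,-20,9.3,0,0,0,-6,-18,-24,9.3,0,0,0,-6,-21,-28,9.3,0,0,0,-6,-24,-32,9.3]
}}

```text
clock: 2.3
tcp_pos: [0.4211, -0.305, 0.3637]
eef_rot: [[0.002, 0.284, -0.959], [-0.001, -0.959, -0.284], [-1.0, 0.002, -0.001]]
force: [0.4, -0.9, 0.0]
gripper_width: 0.0924
```

{"fn": "send_rows", "kwargs": {
  "motion": [0,0,0,0,-4,-3,9.3,0,0,0,0,-8,-6,9.3,0,0,0,0,-12,-9,9.3,0,0,0,0,-16,-12,9.3,0,0,0,0,-20,-15,9.3,0,0,0,0,-24,-18,9.3,0,0,0,0,-28,-21,9.3,0,0,0,0,-32,-24,9.3]
}}

```text
clock: 3.1
tcp_pos: [0.5594, 0.0704, 0.3631]
eef_rot: [[0.001, 0.285, -0.959], [-0.0, -0.959, -0.285], [-1.0, 0.0, -0.001]]
force: [0.6, 0.7, 0.5]
gripper_width: 0.0927
```

{"fn": "send_rows", "kwargs": {
  "motion": [0,0,0,0,-4,-2,9.3,0,0,0,0,-7,-4,9.3,0,0,0,0,-7,-4,9.3,0,0,0,0,-7,-4,9.3]
}}

```text
clock: 3.5
tcp_pos: [0.5772, 0.1476, 0.3625]
eef_rot: [[-0.0, 0.287, -0.958], [-0.001, -0.958, -0.287], [-1.0, 0.0, 0.001]]
force: [-0.2, -0.7, 0.7]
gripper_width: 0.0931
```

```bash
cat > look.py <<'E'
from h import *
import sys
f=optics.grab_frame("wrist"); cv2.imwrite(f"pics/{sys.argv[1]}.png",f["img"][:,:,::-1])
np.savez("last.npz",**f)
print(-f["R"].T@f["t"])
for q in sys.argv[2:]:
    print(q,[(np.round(d["xyz"],3).tolist(),round(d["conf"],2)) for d in pinpoint("wrist",q)][:4])
E
python3 look.py w1 slab stick_l weight; python3 -c "
from h import *
go((.589,.15,.3),1.88)"
```

```text
[0.6409 0.168  0.4444]
slab [([0.586, 0.147, 0.026], 0.87)]
stick_l [([0.607, 0.104, 0.056], 0.88), ([0.562, 0.212, 0.056], 0.62)]
weight [([0.447, 0.006, 0.0], 0.72)]
turn_x -0.024 shift [-0.24 -0.16 -1.25] w 0.0927 q7 -1.67 t 3.7
```

View pics/w1.png

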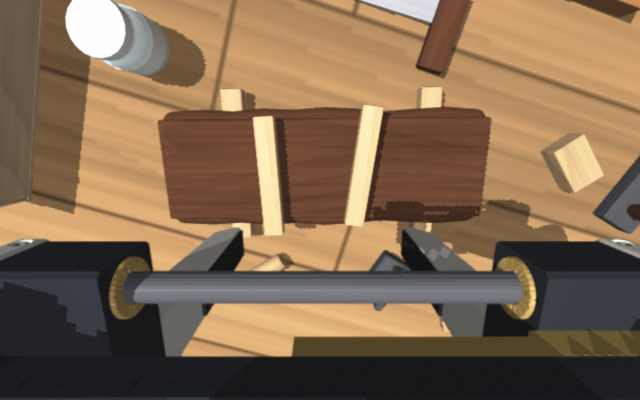

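The wrist view is clear: slab around (162–490, 110–220), left stick corners (253,117)-(283,234), right stick (362,105)-(345,225), and far bearer ends at about (232,90) and (431,88). I'll unproject these.

```bash
cat > fit.py <<'E'
from h import *
f=np.load("last.npz")
def un(uv,z):
    uv=np.atleast_2d(np.array(uv,float)); d=np.c_[uv,np.ones(len(uv))]@np.linalg.inv(f["K"]).T@f["R"]
    c=-f["R"].T@f["t"]; return c+d*((z-c[2])/d[:,2])[:,None]
E
python3 - <<'E'
from fit import *
sl=un([(160,120),(490,116),(487,212),(172,220)],.056); print("slab",sl[:,:2].tolist(),sl.mean(0), [np.linalg.norm(sl[i]-sl[(i+1)%4]) for i in range(4)])
y=sl[0]+sl[3]-sl[1]-sl[2]; print("yaw",np.arctan2(-y[0],y[1]))
for n,p in dict(l=[(253,117),(272,116),(283,234),(264,235)],r=[(362,105),(382,107),(364,226),(345,225)]).items():
    s=un(p,.076); x=s[0]+s[1]-s[2]-s[3]; print("stick",n,s.mean(0),"len",np.linalg.norm(x)/2,"w",np.linalg.norm(s[0]-s[1]),"yaw",np.arctan2(x[1],x[0]))
print("bearer ends",un([(221,90),(241,89),(420,88),(441,87)],.024))
# top-down enlarged for bearers
b=rect(f,.024,(.588,.147),(.4,.26),2000,.3); cv2.imwrite("pics/b.png",b[:,:,::-1])
E
```

```text
slab [[0.5905291983331526, 0.3637682012545065], [0.7133016418116893, -0.028993132725850107], [0.5978492401508144, -0.07676620749311952], [0.4652041839851575, 0.32687011505835495]] [0.5917 0.1462 0.056 ] [np.float64(0.41150278048601285), np.float64(0.12494608325987294), np.float64(0.4248729125374648), np.float64(0.13064389762351633)]
yaw 0.31035233433433573
stick l [0.5622 0.2137 0.076 ] len 0.14783064469523585 w 0.022521411979593727 yaw 0.34049758562480453
stick r [0.6073 0.1052 0.076 ] len 0.14819200782087255 w 0.023638919563796015 yaw 0.1782607643321105
bearer ends [[0.6476 0.309  0.024 ]
 [0.6564 0.284  0.024 ]
 [0.7254 0.0581 0.024 ]
 [0.7346 0.032  0.024 ]]
```

View pics/b.png

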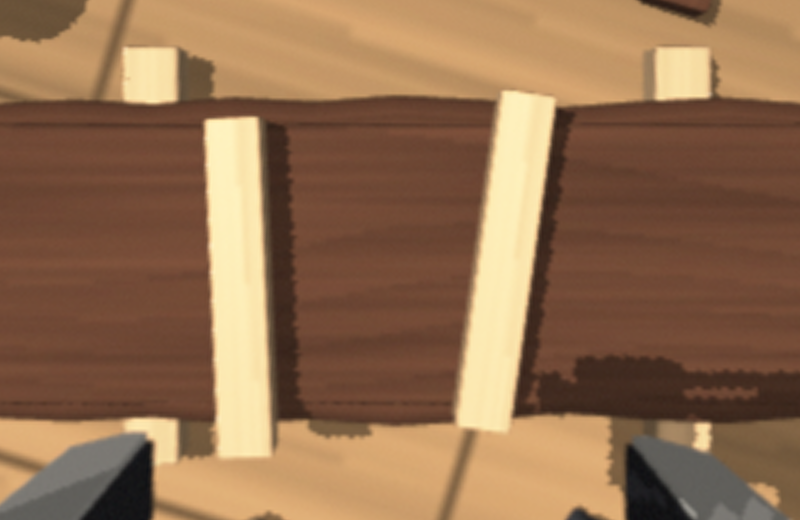

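Turned to yaw 0.30, both bearers appear upright, so bearer yaw is 0.30. Bearer L is centred at u≈151 and bearer R at u≈683, giving +0.124 and -0.1415 m along the slab. Both lie within the stated 120–150 mm. Stick L is 53 mm short of its bearer, stick R is 96 mm short.

```bash
python3 - <<'E'
from h import *
go((.5622,.2137,.079),1.911)
go((.5543,.2663,.079),1.871)
go((.6073,.1052,.079),1.749)
go((.6327,.0128,.079),1.871)
E
```

```text
turn_x -0.055 shift [21.85 -7.05 -0.48] w 0.0927 q7 -1.67 t 3.7
turn_x -0.015 shift [ 21.85 -12.32  -1.2 ] w 0.0927 q7 -1.67 t 3.7
turn_x 0.107 shift [21.87  4.63 -1.75] w 0.0927 q7 -1.67 t 3.7
turn_x -0.015 shift [21.88 14.21 -1.58] w 0.0927 q7 -1.67 t 3.7
```

{"fn": "send_rows", "kwargs": {
  "motion": [-0.05,0,0,3,-4,-0.5,5,-0.05,0,0,7,-7,-0.5,5,-0.05,0,0,12,-7,-0.5,5,-0.05,0,0,16,-7,-0.5,5,-0.05,0,0,19,-7,-0.5,5,-0.05,0,0,21,-7,-0.5,5,-0.05,0,0,21.8,-7,-0.5,5,-0.05,0,0,21.8,-7,-0.5,5]
}}

```text
clock: 4.5
tcp_pos: [0.5622, 0.2144, 0.1442]
eef_rot: [[-0.001, 0.331, -0.944], [-0.001, -0.944, -0.331], [-1.0, 0.001, 0.002]]
force: [0.1, 0.4, 0.1]
gripper_width: 0.0496
```

```bash
python3 look.py w2 stick_l; python3 - <<'E'
from h import *
go((.5622,.2137,.079),1.911)
go((.5543,.2663,.079),1.871)
print(bot.get_obs()["force"])
E
```

```text
[0.6249 0.2377 0.226 ]
stick_l [([0.61, 0.102, 0.057], 0.91), ([0.56, 0.212, 0.058], 0.88)]
turn_x -0.002 shift [0.17 0.13 0.14] w 0.05 q7 -1.81 t 4.6
turn_x 0.038 shift [ 0.18 -5.09 -0.86] w 0.05 q7 -1.81 t 4.6
[-0.5932  0.3394  0.2332]
```

View pics/w2.png

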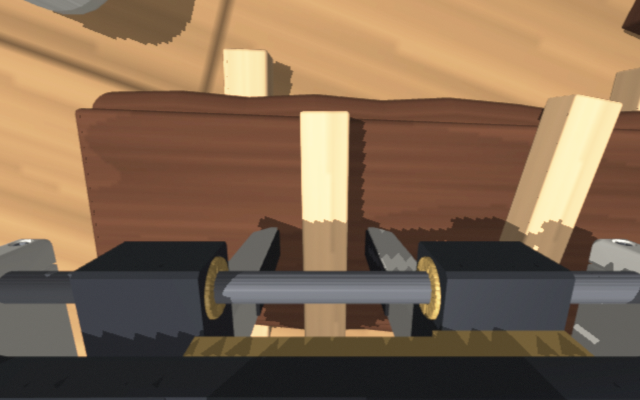

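The stick sits centred between the open fingers, at u≈325. Close and slide.

{"fn": "send_rows", "kwargs": {
  "motion": [0,0,0,0,0,0,2,0,0,0,0,0,0,2,0,0,0,0,0,0,2,0,0,0,0,0,0,2,0,0,0,0,0,0,2],
  "newtons": 12
}}

```text
clock: 5.1
tcp_pos: [0.5624, 0.2156, 0.1453]
eef_rot: [[0.001, 0.332, -0.943], [0.0, -0.943, -0.332], [-1.0, 0.0, -0.001]]
force: [-0.7, -1.2, 3.3]
gripper_width: 0.0237
```

{"fn": "send_rows", "kwargs": {
  "motion": [0.01,0,0,0,-1,-0.2,2,0.02,0,0,0,-2.2,-0.4,2,0.03,0,0,0,-3.4,-0.6,2,0.04,0,0,0,-4.4,-0.8,2,0.04,0,0,0,-5.1,-0.9,2,0.04,0,0,0,-5.1,-0.9,2,0.04,0,0,0,-5.1,-0.9,2]
}}

```text
clock: 5.8
tcp_pos: [0.5532, 0.27, 0.1454]
eef_rot: [[0.001, 0.297, -0.955], [0.004, -0.955, -0.297], [-1.0, -0.003, -0.002]]
force: [-1.1, 2.0, 4.8]
gripper_width: 0.024
```

{"fn": "send_rows", "kwargs": {
  "motion": [0,0,0,0,0,0,5,0,0,0,0,0,0,5,0,0,0,0,0,0,5,0,0,0,-3,0,0,5,0,0,0,-8,0,0,5,0,0,0,-12,0,0,5]
}}

```text
clock: 6.4
tcp_pos: [0.5538, 0.2666, 0.2662]
eef_rot: [[-0.0, 0.294, -0.956], [0.0, -0.956, -0.294], [-1.0, -0.0, 0.0]]
force: [0.4, 0.3, 0.7]
gripper_width: 0.0497
```

```bash
python3 look.py w3 stick_l; python3 - <<'E'
from h import *
go((.6073,.1052,.079),1.749)
go((.6327,.0128,.079),1.871)
E
```

```text
[0.6172 0.2873 0.3482]
stick_l [([0.55, 0.269, 0.059], 0.86), ([0.608, 0.103, 0.056], 0.78)]
turn_x 0.12 shift [12.63 17.11  0.07] w 0.0503 q7 -1.88 t 6.5
turn_x -0.002 shift [12.59 26.69  0.36] w 0.0503 q7 -1.88 t 6.5
```

View pics/w3.png

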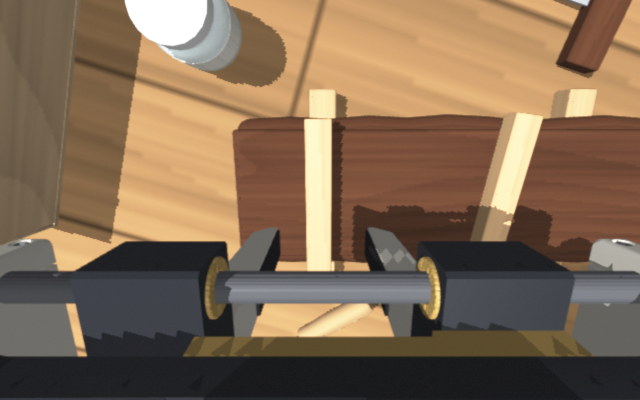

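Stick L has slid: top end at u 304–332 (v≈120), with the bearer end showing at u 309–336 just behind it. Checking numerically.

```bash
python3 - <<'E'
from fit import *
c=np.array([.5543,.2663]);ex=np.array([.955,.2955]);ey=np.array([-.2955,.955])
for z,p in((.076,[(304.5,120),(332,120),(307,270),(331.5,270)]),(.024,[(309.5,91),(336,91)])):
    s=un(p,z)[:,:2]-c; print(s@ex,s@ey)
E
```

```text
[ 0.0721  0.072  -0.0712 -0.0712] [ 0.0168 -0.0072  0.0165 -0.0077]
[0.1017 0.1017] [ 0.0142 -0.0128]
```

{"fn": "send_rows", "kwargs": {
  "motion": [0.03,0,0,0,4,0,5,0.06,0,0,0,9,0,5,0.09,0,0,0,13,0,5,0.12,0,0,0,17,0,5,0.12,0,0,2,17,0,5]
}}

```text
clock: 7.0
tcp_pos: [0.6071, 0.0951, 0.2458]
eef_rot: [[0.006, 0.165, -0.986], [-0.006, -0.986, -0.165], [-1.0, 0.007, -0.005]]
force: [-0.4, -0.6, -0.6]
gripper_width: 0.0503
```

```bash
python3 look.py w4 stick_l; python3 - <<'E'
from h import *
go((.6073,.1052,.079),1.749)
E
```

```text
[0.672  0.1078 0.3281]
stick_l [([0.609, 0.102, 0.056], 0.88), ([0.548, 0.271, 0.056], 0.75)]
turn_x -0.003 shift [ 9.72 -0.26 -0.62] w 0.0499 q7 -1.7 t 7.1
```

View pics/w4.png

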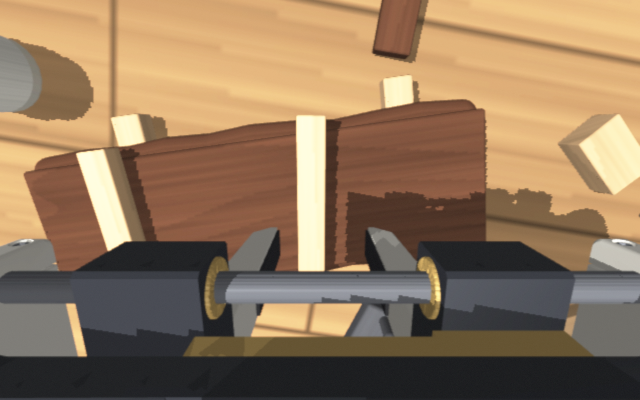

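Stick L is about 4 mm from its bearer's centre line and square to it, which is inside the 12 mm tolerance. The gripper is now over stick R (u≈312); descend, grip, slide.

{"fn": "send_rows", "kwargs": {
  "motion": [0,0,0,3,-0.3,-0.6,5,0,0,0,6,-0.3,-0.6,5,0,0,0,8.5,-0.3,-0.6,5,0,0,0,9.7,-0.3,-0.6,5,0,0,0,9.7,-0.3,-0.6,2,0,0,0,9.7,-0.3,-0.6,2,0,0,0,9.7,-0.3,-0.6,2,0,0,0,9.7,-0.3,-0.6,2]
}}

```text
clock: 7.9
tcp_pos: [0.61, 0.1084, 0.1493]
eef_rot: [[0.003, 0.178, -0.984], [0.001, -0.984, -0.178], [-1.0, 0.0, -0.003]]
force: [-0.3, 0.3, 1.3]
gripper_width: 0.0239
```

```bash
python3 - <<'E'
from h import *
go((.6327,.0128,.079),1.871)
E
```

```text
turn_x -0.121 shift [ 0.5   9.81 -0.53] w 0.0239 q7 -1.73 t 7.9
```

{"fn": "send_rows", "kwargs": {
  "motion": [-0.02,0,0,0,1.2,0,2,-0.04,0,0,0,2.8,-0.1,2,-0.06,0,0,0,4.4,-0.2,2,-0.08,0,0,0,6,-0.3,2,-0.1,0,0,0,7.6,-0.4,2,-0.12,0,0,0,9,-0.5,2,-0.12,0,0,0,9.5,-0.5,2,-0.12,0,0,0,9.5,-0.5,2]
}}

```text
clock: 8.7
tcp_pos: [0.6321, 0.0144, 0.1493]
eef_rot: [[0.004, 0.293, -0.956], [-0.001, -0.956, -0.293], [-1.0, 0.002, -0.003]]
force: [1.3, -2.3, 6.0]
gripper_width: 0.0241
```

{"fn": "send_rows", "kwargs": {
  "motion": [0,0,0,0,0,0,2,0,0,0,0,0,0,2]
}}

```text
clock: 8.9
tcp_pos: [0.6321, 0.0145, 0.1493]
eef_rot: [[0.004, 0.294, -0.956], [-0.002, -0.956, -0.294], [-1.0, 0.003, -0.003]]
force: [0.0, -3.2, 6.0]
gripper_width: 0.0241
```

```bash
python3 look.py w5; python3 - <<'E'
from h import *
go((.6327,.0128,.079),1.871)
E
```

```text
[0.6953 0.0355 0.2314]
turn_x -0.002 shift [ 0.5   0.18 -0.  ] w 0.024 q7 -1.5 t 8.95
```

View pics/w5.png

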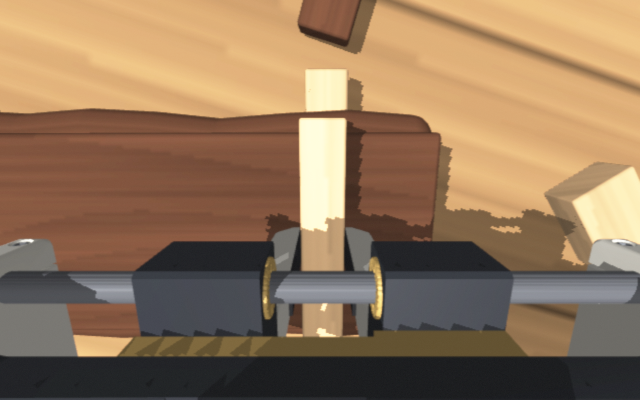

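Stick R spans u 299–346, with its bearer end directly behind at u 306–348. Release and retreat upward, then get the board estimate.

{"fn": "send_rows", "kwargs": {
  "motion": [0,0,0,0,0,0,5,0,0,0,0,0,0,5,0,0,0,0,0,0,5,0,0,0,-3,0,0,5,0,0,0,-8,0,0,5,0,0,0,-13,0,0,5,0,0,0,-15,0,0,9]
}}

```text
clock: 9.65
tcp_pos: [0.6325, 0.0166, 0.3031]
eef_rot: [[0.008, 0.295, -0.955], [0.001, -0.955, -0.295], [-1.0, 0.001, -0.008]]
force: [0.2, 0.3, 0.5]
gripper_width: 0.0544
```

```bash
python3 - <<'E'
from fit import *
c=np.array([.6327,.0128]);ex=np.array([.955,.2955]);ey=np.array([-.2955,.955])
for z,p in((.076,[(299.5,119),(346,119),(302,270),(343,270)]),(.024,[(305.5,70),(348,70)])):
    s=un(p,z)[:,:2]-c; print(s@ex,s@ey)
g=optics.grab_frame("scene")
r=rect(g,.018,(.494,-.257),(.42,.3),1000,0)
hsv=cv2.cvtColor(r,cv2.COLOR_RGB2HSV); print(r[150,210])
cv2.imwrite("pics/bd.png",r[:,:,::-1])
go((.494,-.257,.25),0)
print([d["xyz"] for d in pinpoint("scene","board")],[d["xyz"] for d in pinpoint("scene","weight")])
E
```

```text
[ 0.0707  0.0707 -0.0115 -0.0116] [ 0.0138 -0.0094  0.014  -0.0091]
[0.1025 0.1025] [ 0.013  -0.0143]
[237 194 126]
turn_x -1.271 shift [-1.25 22.04 21.36] w 0.0577 q7 -1.45 t 9.7
[[0.4929, -0.2564, -0.0017]] [[0.4439, 0.0052, -0.0004]]
```

View pics/bd.png

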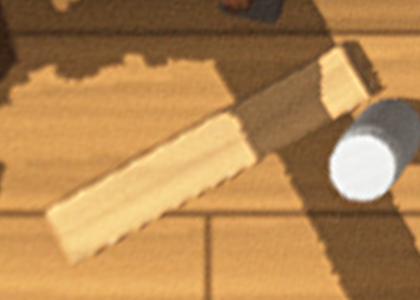

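Stick R is 3 mm off centre and square, so step 1 is met. The board corners in the rectified view are (47,210), (345,42), (370,90) and (72,262). That puts its centre at (0.493, -0.255), its long axis at -1.053 rad and its length at about 343 mm, which agrees with 340. The jaw yaw for the pick is 0.518. Turning the long way keeps q7 in range for the placing.

{"fn": "send_rows", "kwargs": {
  "motion": [-0.14,0,0,-1,3,3,9,-0.28,0,0,-1,6,6,9,-0.42,0,0,-1,9,9,9,-0.56,0,0,-1,12,12,9,-0.7,0,0,-1,15,15,9,-0.84,0,0,-1,18,18,9,-0.98,0,0,-1,20,20,9,-1.12,0,0,-1,22,21.3,9]
}}

```text
clock: 10.6
tcp_pos: [0.4894, -0.2589, 0.3051]
eef_rot: [[-0.006, 0.989, -0.148], [0.002, -0.148, -0.989], [-1.0, -0.006, -0.001]]
force: [-0.8, 0.6, -0.1]
gripper_width: 0.0898
```

{"fn": "send_rows", "kwargs": {
  "motion": [-0.14,0,0,0,0,0,9,-0.28,0,0,0,0,0,9,-0.42,0,0,0,0,0,9,-0.56,0,0,0,0,0,9,-0.67,0,0,0,0,0,9]
}}

```text
clock: 11.1
tcp_pos: [0.491, -0.2569, 0.3051]
eef_rot: [[-0.005, 0.866, 0.5], [0.003, 0.5, -0.866], [-1.0, -0.002, -0.005]]
force: [-0.3, 0.4, 0.0]
gripper_width: 0.0896
```

```bash
python3 look.py w6 board; python3 - <<'E'
from fit import *
go((.493,-.255,.020),.518)
# detect board in top-down view, aligned with expected axis
r=rect(f,.018,(.493,-.255),(.4,.2),1500,.518); cv2.imwrite("pics/w6r.png",np.vstack([cv2.resize(r,(600,300)),cv2.resize(f["img"],(600,375))])[:,:,::-1])
E
```

```text
[ 0.4588 -0.1986  0.3873]
board [([0.488, -0.254, 0.001], 0.71)]
turn_x 0.0 shift [21.99  0.31  0.02] w 0.09 q7 0.58 t 11.2
```

View pics/w6r.png

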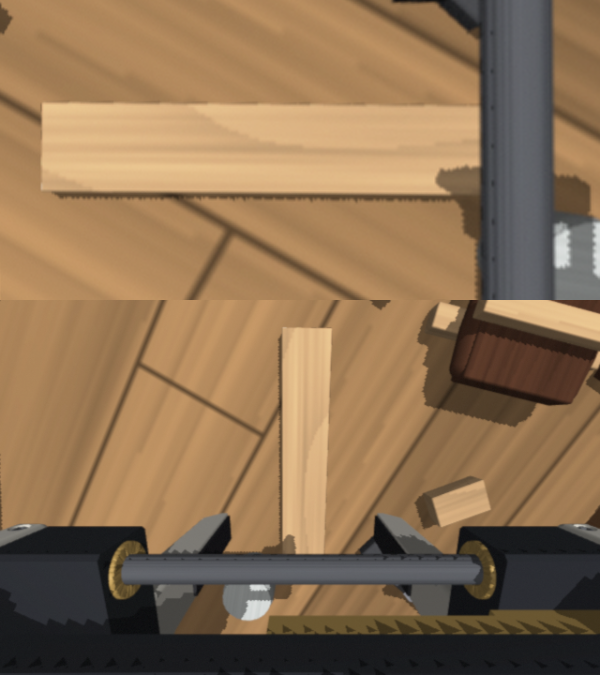

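The board spans v 102–190 with its left end at u=42 in the rectified view, so its centre is near (0.4944, -0.252), well aligned with the jaws. Descend and grip.

{"fn": "send_rows", "kwargs": {
  "motion": [0,0,0,4,0.5,-0.2,9.2,0,0,0,8,0.5,-0.2,9.2,0,0,0,12,0.5,-0.2,9.2,0,0,0,16,0.5,-0.2,9.2,0,0,0,19,0.5,-0.2,9.2,0,0,0,20.5,0.5,-0.2,9.2,0,0,0,21.4,0.5,-0.2,9.2,0,0,0,21.4,0.5,-0.2,9.2],
  "newtons": 30
}}

```text
clock: 12.0
tcp_pos: [0.4953, -0.2528, 0.0931]
eef_rot: [[-0.001, 0.869, 0.495], [0.001, 0.495, -0.869], [-1.0, -0.001, -0.001]]
force: [0.3, 0.1, 0.4]
gripper_width: 0.092
```

{"fn": "send_rows", "kwargs": {
  "motion": [0,0,0,0,0,0,5,0,0,0,0,0,0,5,0,0,0,0,0,0,5,0,0,0,0,0,0,5,0,0,0,-1,0,0,5,0,0,0,-5,0,0,5,0,0,0,-9,0,0,5,0,0,0,-13,0,0,5]
}}

```text
clock: 12.8
tcp_pos: [0.4951, -0.2528, 0.2254]
eef_rot: [[-0.001, 0.869, 0.496], [0.001, 0.496, -0.869], [-1.0, -0.0, -0.001]]
force: [1.4, -0.4, -2.1]
gripper_width: 0.059
```

```bash
python3 look.py w7 board; python3 - <<'E'
from h import *
o=bot.get_obs();print(o["tcp_pos"],o["eef_rot"],o["force"])
go((.590,.148,.15),.30)
E
```

```text
[ 0.4629 -0.1942  0.3074]
board [([0.49, -0.252, 0.126], 0.91)]
[ 0.4985 -0.2531  0.2296] [[ 0.0114  0.8687  0.4952]
 [-0.0039  0.4953 -0.8687]
 [-0.9999  0.008   0.009 ]] [ 1.2114 -0.646  -2.3411]
turn_x 0.218 shift [  1.38  27.8  -30.33] w 0.0587 q7 0.49 t 12.9
```

The board is held (opening 59 mm, about 2.3 N of load). Carry it over the slab.

{"fn": "send_rows", "kwargs": {
  "motion": [0,0,0,0,2,-2,5,0.03,0,0,0,5,-5.5,5,0.06,0,0,0,8,-9,5,0.1,0,0,0,11,-12,5,0.14,0,0,0,14,-15,5,0.18,0,0,0,17,-18.5,5,0.21,0,0,0,20,-22,5,0.22,0,0,0,22.5,-24.5,5]
}}

```text
clock: 13.7
tcp_pos: [0.5687, 0.0749, 0.223]
eef_rot: [[-0.002, 0.955, 0.296], [0.001, 0.296, -0.955], [-1.0, -0.002, -0.002]]
force: [-0.0, -0.4, -2.8]
gripper_width: 0.0591
```

```bash
python3 - <<'E'
from h import *
o=bot.get_obs();print(o["tcp_pos"],o["eef_rot"])
go((.590,.148,.169-.065),.30)
E
```

```text
[0.5687 0.0749 0.223 ] [[-0.002   0.9551  0.2963]
 [ 0.0015  0.2963 -0.9551]
 [-1.     -0.0015 -0.002 ]]
turn_x 0.001 shift [ 5.38  4.21 -6.34] w 0.0591 q7 -0.26 t 13.7
```

{"fn": "send_rows", "kwargs": {
  "motion": [0,0,0,0,1.5,-2.3,5,0,0,0,0,3,-4.5,5,0,0,0,1,4,-6,5,0,0,0,2,4.2,-6.3,5,0,0,0,3,4.2,-6.3,5,0,0,0,3,4.2,-6.3,5]
}}

```text
clock: 14.3
tcp_pos: [0.59, 0.1412, 0.1911]
eef_rot: [[-0.005, 0.956, 0.292], [-0.004, 0.292, -0.956], [-1.0, -0.006, 0.002]]
force: [-0.3, -0.2, -2.0]
gripper_width: 0.0593
```

```bash
python3 look.py w8 board stick_l slab; python3 - <<'E'
from h import *
o=bot.get_obs();print(o["tcp_pos"],o["eef_rot"])
go((.590,.148,.169-.065),.30)
s=optics.grab_frame("side");w=optics.grab_frame("wrist")
c=cv2.resize(s["img"][150:300,200:380],None,fx=3,fy=3)
w=cv2.resize(w["img"],(240,150))
c[:150,:240]=w
cv2.imwrite("pics/s8.png",c[:,:,::-1])
E
```

```text
[0.5715 0.2059 0.2729]
board [([0.584, 0.139, 0.094], 0.87)]
stick_l []
slab []
[0.5916 0.1425 0.1941] [[ 0.0006  0.9564  0.2919]
 [-0.0004  0.2919 -0.9564]
 [-1.      0.0005  0.0005]]
turn_x -0.004 shift [ 2.48  0.   -0.57] w 0.0595 q7 -0.37 t 14.5
```

View pics/w8.png

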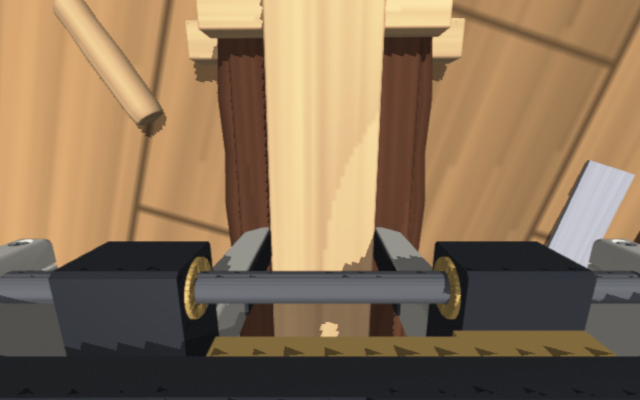

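The board runs centrally along the slab and parallel to it, and stick L is visible under it at the top. Lower slowly.

{"fn": "send_rows", "kwargs": {
  "motion": [0,0,0,0.7,0,-0.3,5,0,0,0,1.4,0,-0.5,5,0,0,0,1.9,0,-0.5,5,0,0,0,2.1,0,-0.5,5,0,0,0,2.1,0,-0.5,5]
}}

```text
clock: 15.1
tcp_pos: [0.5893, 0.1491, 0.1743]
eef_rot: [[-0.0, 0.956, 0.295], [-0.001, 0.295, -0.956], [-1.0, -0.0, 0.0]]
force: [-3.7, -0.8, 8.5]
gripper_width: 0.0593
```

{"fn": "send_rows", "kwargs": {
  "motion": [0,0,0,0.1,0,0,5,0,0,0,0.2,0,0,5,0,0,0,0.3,0,0,5,0,0,0,0.3,0,0,5]
}}

```text
clock: 15.5
tcp_pos: [0.5892, 0.1492, 0.1741]
eef_rot: [[0.001, 0.956, 0.295], [-0.002, 0.295, -0.956], [-1.0, 0.0, 0.002]]
force: [-8.9, -4.1, 21.5]
gripper_width: 0.0591
```

Contact is made, and I'm pressing with about 21 N. Ease back, then open.

{"fn": "send_rows", "kwargs": {
  "motion": [0,0,0,-0.3,0,0,5,0,0,0,-0.4,0,0,5,0,0,0,-0.4,0,0,7,0,0,0,-0.4,0,0,9,0,0,0,-0.4,0,0,9,0,0,0,-0.4,0,0,9,0,0,0,-0.4,0,0,9]
}}

```text
clock: 16.2
tcp_pos: [0.5899, 0.1485, 0.1735]
eef_rot: [[-0.0, 0.956, 0.294], [0.0, 0.294, -0.956], [-1.0, -0.0, -0.0]]
force: [0.2, -0.7, -0.2]
gripper_width: 0.0891
```

{"fn": "send_rows", "kwargs": {
  "motion": [0,0,0,-2,0,0,9,0,0,0,-6,0,0,9,0,0,0,-10,0,0,9,0,0,0,-14,0,0,9,0,0,0,-18,0,0,9]
}}

```text
clock: 16.7
tcp_pos: [0.5896, 0.1484, 0.3554]
eef_rot: [[-0.0, 0.956, 0.294], [0.0, 0.294, -0.956], [-1.0, -0.0, -0.0]]
force: [0.9, 0.1, -0.8]
gripper_width: 0.09
```

```bash
python3 look.py w9 board stick_l; python3 - <<'E'
from h import *
go((.445,.006,.2),.3)
for c in("scene","side"):
    g=optics.grab_frame(c); np.savez(c+"9.npz",**g)
    for q in("board","weight","stick_l"): print(c,q,[(np.round(d["xyz"],3),round(d["conf"],2)) for d in pinpoint(c,q)][:3])
s=dict(np.load("side9.npz"));sc=dict(np.load("scene9.npz"));w=np.load("last.npz")
a=[cv2.resize(x,(400,300)) for x in(s["img"][140:290,210:410],sc["img"][130:250,280:440],w["img"])]
r=cv2.resize(rect(sc,.024,(.445,.006),(.2,.15),2000,0),(400,300))
cv2.imwrite("pics/m9.png",np.vstack([np.hstack(a[:2]),np.hstack([a[2],r])])[:,:,::-1])
E
```

```text
[0.5706 0.2128 0.4373]
board [([0.585, 0.15, 0.076], 0.68)]
stick_l []
turn_x -0.002 shift [  9.04 -18.2    9.43] w 0.0901 q7 -0.27 t 16.85
scene board []
scene weight [(array([0.442, 0.006, 0.001]), 0.74)]
scene stick_l [(array([0.548, 0.269, 0.057]), 0.66), (array([0.627, 0.012, 0.054]), 0.52), (array([0.254, 0.433, 0.003]), 0.46)]
side board [(array([0.589, 0.151, 0.073]), 0.67)]
side weight [(array([ 0.445,  0.003, -0.002]), 0.92)]
side stick_l [(array([0.255, 0.437, 0.   ]), 0.91), (array([0.627, 0.015, 0.058]), 0.68), (array([0.554, 0.27 , 0.052]), 0.53)]
```

The picture allowance is used up, so I continue numerically. The networks put the board at about (0.587, 0.150, 0.075), which is at stick-top height and centred on the slab. Next, go above the weight, offset so the wrist camera sees it, and segment it.

{"fn": "send_rows", "kwargs": {
  "motion": [0,0,0,0,-3,3,9,0,0,0,0,-6,6,9,0,0,0,2,-9,9,9,0,0,0,4,-12,12,9,0,0,0,6,-15,14,9,0,0,0,8,-17,16,9,0,0,0,9,-18,16.4,9,0,0,0,9,-18,16.4,9]
}}

```text
clock: 18.05
tcp_pos: [0.4639, -0.0629, 0.2622]
eef_rot: [[-0.005, 0.957, 0.291], [-0.0, 0.291, -0.957], [-1.0, -0.005, -0.001]]
force: [0.6, 1.0, 0.1]
gripper_width: 0.09
```

```bash
python3 look.py w10 weight; cat > wt.py <<'E'
from fit import *
import sys
z=float(sys.argv[1]) if len(sys.argv)>1 else .024
c=(.445,.006);S=.16;px=1000
r=rect(f,z,c,(S,S),px); hsv=cv2.cvtColor(r,cv2.COLOR_RGB2HSV)
m=((hsv[...,2]<110)&(hsv[...,1]<90)).astype(np.uint8)
n,l,st,ce=cv2.connectedComponentsWithStats(m)
for i in np.argsort(-st[1:,4])[:2]+1:
    (u,v),(w,h),a=cv2.minAreaRect(np.argwhere(l==i)[:,::-1].astype(np.float32))
    print("area",st[i,4],"world",c[0]+(S*px/2-v)/px,c[1]+(S*px/2-u)/px,"size",w,h,"ang",a)
for row in hsv[::6,::3]: print("".join(' .:-=+*#%@'[::-1][min(9,p[2]//26)] if p[1]<100 else 'w' for p in row))
E
python3 wt.py
```

```text
[0.4456 0.0016 0.3442]
weight []
area 3813 world 0.4447169799804688 0.0075094299316406255 size 49.724517822265625 78.29551696777344 ang 15.945395469665527
wwwwwwwwwwwwwwwwwwwwwwwwwwwwwwwwwwwwwwwwwwwwwwwwwwwwww
wwwwwwwwwwwwwwwwwwwwwwwwwwwwwwwwwwwwwwwwwwwwwwwwwwwwww
wwwwwwwwwwwwwwwwwwwwwwwwwwwwwwwwwwwwwwwwwwwwwwwwwwwwww
wwwwwwwwwwwwwwwwwwwwwwwwwwwwwwwwwwwwwwwwwwwwwwwwwwwwww
wwwwwwwwwwwwwwwwwwwwwwwwwwwwwwwwwwwwwwwwwwwwwwwwwwwwww
wwwwwwwwwwwwwwwwwwwwwwwwwwwwwwwwwwwwwwwwwwwwwwwwwwwwww
wwwwwwwwwwwwwwwwwwwwwwwwwwwwwwwwwwwwwwwwwwwwwwwwwwwwww
wwwwwwwwwwwwwwwwwwwwww******#*wwwwwwwwwwwwwwwwwwwwwwww
wwwwwwwwwwwwwwwwwwwww*********######*wwwwwwwwwwwwwwwww
wwwwwwwwwwwwwwwwwwwww*********#%###%##wwwwwwwwwwwwwwww
wwwwwwwwwwwwwwwwwwww*********##*####%wwwwwwwwwwwwwwwww
wwwwwwwwwwwwwwwwwww+*********#*####%#wwwwwwwwwwwwwwwww
wwwwwwwwwwwwwwwwwww*******+*##*####%wwwwwwwwwwwwwwwwww
wwwwwwwwwwwwwwwwww**********#*#####wwwwwwwwwwwwwwwwwww
wwwwwwwwwwwwwwwwww*******+*#*######wwwwwwwwwwwwwwwwwww
wwwwwwwwwwwwwwwww**********#*#####wwwwwwwwwwwwwwwwwwww
wwwwwwwwwwwwwwwww*******+*#**#####wwwwwwwwwwwwwwwwwwww
wwwwwwwwwwwwwwww*********#%*#####wwwwwwwwwwwwwwwwwwwww
wwwwwwwwwwwwwwww*******+*########wwwwwwwwwwwwwwwwwwwww
wwwwwwwwwwwwwwwwww******##**#**#wwwwwwwwwwwwwwwwwwwwww
wwwwwwwwwwwwwwwwwwwwwwwww+*****wwwwwwwwwwwwwwwwwwwwwww
wwwwwwwwwwwwwwwwwwwwwwwwwwwwwwwwwwwwwwwwwwwwwwwwwwwwww
wwwwwwwwwwwwwwwwwwwwwwwwwwwwwwwwwwwwwwwwwwwwwwwwwwwwww
wwwwwwwwwwwwwwwwwwwwwwwwwwwwwwwwwwwwwwwwwwwwwwwwwwwwww
wwwwwwwwwwwwwwwwwwwwwwwwwwwwwwwwwwwwwwwwwwwwwwwwwwwwww
wwwwwwwwwwwwwwwwwwwwwwwwwwwwwwwwwwwwwwwwwwwwwwwwwwwwww
wwwwwwwwwwwwwwwwwwwwwwwwwwwwwwwwwwwwwwwwwwwwwwwwwwwwww
```

The segmented block measures 49.7 x 78.3 mm (expected 50 x 80), at (0.4447, 0.0075) with yaw -0.278. So the jaw yaw for its handle is 1.293.

```bash
python3 - <<'E'
from h import *
go((.4447,.0075,.052),1.293)
E
```

```text
turn_x -0.995 shift [14.68 -0.11 -7.14] w 0.0901 q7 0.03 t 18.15
```

{"fn": "send_rows", "kwargs": {
  "motion": [-0.14,0,0,0,0,-2,6,-0.28,0,0,0,-0.1,-4,6,-0.42,0,0,2,-0.1,-6,6,-0.56,0,0,3,-0.1,-7.1,6,-0.7,0,0,4,-0.1,-7.1,6,-0.84,0,0,5,-0.1,-7.1,6,-0.99,0,0,6,-0.1,-7.1,6,-0.99,0,0,6,-0.1,-7.1,6]
}}

```text
clock: 18.95
tcp_pos: [0.4448, 0.0076, 0.2035]
eef_rot: [[-0.0, 0.277, 0.961], [0.002, 0.961, -0.277], [-1.0, 0.002, -0.001]]
force: [-0.7, -0.6, 0.3]
gripper_width: 0.06
```

```bash
python3 - <<'E'
from h import *
go((.4447,.0075,.052),1.293); print(bot.get_obs()["eef_rot"])
E
```

```text
turn_x -0.003 shift [ 8.62 -0.03  0.  ] w 0.06 q7 0.57 t 18.95
[[-0.0002  0.2774  0.9608]
 [ 0.0017  0.9608 -0.2774]
 [-1.      0.0015 -0.0007]]
```

{"fn": "send_rows", "kwargs": {
  "motion": [0,0,0,4,0,0,6,0,0,0,7,0,0,6,0,0,0,8.6,0,0,6,0,0,0,8.6,0,0,6,0,0,0,8.6,0,0,0.5,0,0,0,8.6,0,0,0.5,0,0,0,8.6,0,0,0.5,0,0,0,8.6,0,0,0.5],
  "newtons": 40
}}

```text
clock: 19.75
tcp_pos: [0.4446, 0.0064, 0.1185]
eef_rot: [[0.002, 0.28, 0.96], [0.0, 0.96, -0.28], [-1.0, 0.001, 0.002]]
force: [-0.4, 0.1, -0.1]
gripper_width: 0.033
```

{"fn": "send_rows", "kwargs": {
  "motion": [0,0,0,0,0,0,0.5,0,0,0,0,0,0,0.5,0,0,0,-1,0,0,0.5,0,0,0,-4,0,0,0.5,0,0,0,-8,0,0,0.5,0,0,0,-12,0,0,0.5,0,0,0,-15,0,0,0.5,0,0,0,-15,0,0,0.5]
}}

```text
clock: 20.55
tcp_pos: [0.4451, 0.0069, 0.2706]
eef_rot: [[0.006, 0.279, 0.96], [0.0, 0.96, -0.279], [-1.0, 0.002, 0.006]]
force: [0.7, -0.3, -7.5]
gripper_width: 0.0112
```

```bash
python3 - <<'E'
from h import *
go((.589,.149,.18),.30); o=bot.get_obs();print(o["eef_rot"],o["force"],o["wrist_torque"])
E
```

```text
turn_x 0.988 shift [ 2.62 17.66  9.83] w 0.0112 q7 0.69 t 20.55
[[ 0.0064  0.2795  0.9601]
 [ 0.0004  0.9602 -0.2795]
 [-1.      0.0021  0.006 ]] [ 0.6982 -0.2574 -7.4735] [ 0.1131 -0.4179 -0.0181]
```

The weight is held (7.5 N, bar 11 mm). Carry it over the board while turning to align.

{"fn": "send_rows", "kwargs": {
  "motion": [0.12,0,0,0,2,1,0.5,0.25,0,0,0,4.5,2.5,0.5,0.38,0,0,0,7.5,4,0.5,0.51,0,0,0,10.5,6,0.5,0.64,0,0,0,13.5,7.5,0.5,0.77,0,0,0,16,9,0.5,0.89,0,0,0,17.2,9.6,0.5,0.99,0,0,0,17.7,9.8,0.5]
}}

```text
clock: 21.35
tcp_pos: [0.5868, 0.1504, 0.2639]
eef_rot: [[-0.006, 0.956, 0.292], [-0.001, 0.292, -0.957], [-1.0, -0.006, -0.001]]
force: [-0.5, 0.1, -7.3]
gripper_width: 0.0109
```

{"fn": "send_rows", "kwargs": {
  "motion": [0,0,0,0,0,0,0.5,0,0,0,0,0,0,0.5,0,0,0,0,0,0,0.5]
}}

```text
clock: 21.65
tcp_pos: [0.5868, 0.1479, 0.2663]
eef_rot: [[-0.003, 0.956, 0.294], [-0.002, 0.294, -0.956], [-1.0, -0.003, 0.001]]
force: [0.9, -0.4, -8.0]
gripper_width: 0.0107
```

```bash
python3 look.py w11 board; python3 - <<'E'
from fit import *
go((.589,.149,.146),.30); print(bot.get_obs()["eef_rot"],bot.get_obs()["tcp_pos"])
# board edges seen ahead of gripper, in slab frame
r=rect(f,.094,(.589,.149),(.4,.1),1000,.30); hsv=cv2.cvtColor(r,cv2.COLOR_RGB2HSV)
for row in hsv[::3,::4]: print("".join('#' if p[2]<110 else ('.' if p[2]<190 else ' ') for p in row))
E
```

```text
[0.568  0.2125 0.3482]
board []
turn_x -0.002 shift [ 5.59  0.2  -0.03] w 0.011 q7 -0.32 t 21.75
[[-0.0013  0.9559  0.2936]
 [-0.0008  0.2936 -0.9559]
 [-1.     -0.0015  0.0004]] [0.5873 0.1481 0.2672]
###############..     .###############################.##..#######################.......###########
#################     .###########################################################.......###########
###########......     .###..................######################################......############
#################     .###########################################################......############
#################     .###########################################################......############
############.....     .##.......................##################################......############
###########                             ..  ##############.#######################.....#############
###########                                ##############..#######################.......###########
###########                               .#############...###########  ......####.......#
[... 1835 characters left out ...]
#####....##     .#################################...##########.... ....######.....###########
#################     .##################################..#########################....############
#################     .#############################################################....############
###########..####     .###################..#......#################################....############
###########..##.#     .#############################################################...#############
#################     .#############################################################...#############
#################     .#############################################################...#############
```

In the slab frame the board's edges are at v 18–76 of 100, about 2.5 mm from the expected line. Its far end runs out of the image. Lower the weight gently.

{"fn": "send_rows", "kwargs": {
  "motion": [0,0,0,1.5,0.2,0,0.5,0,0,0,3,0.2,0,0.5,0,0,0,4,0.2,0,0.5,0,0,0,4.5,0.2,0,0.5,0,0,0,4.7,0.2,0,0.5,0,0,0,4.7,0.2,0,0.5]
}}

```text
clock: 22.35
tcp_pos: [0.5897, 0.1498, 0.2207]
eef_rot: [[0.0, 0.956, 0.294], [0.0, 0.294, -0.956], [-1.0, 0.0, -0.0]]
force: [0.3, -0.6, -6.9]
gripper_width: 0.0109
```

{"fn": "send_rows", "kwargs": {
  "motion": [0,0,0,0.1,0,0,0.5,0,0,0,0.2,0,0,0.5,0,0,0,0.3,0,0,0.5,0,0,0,0.4,0,0,0.5,0,0,0,0.4,0,0,0.5]
}}

```text
clock: 22.85
tcp_pos: [0.59, 0.1498, 0.2174]
eef_rot: [[0.002, 0.956, 0.294], [0.0, 0.294, -0.956], [-1.0, 0.002, 0.0]]
force: [0.1, -1.2, -4.3]
gripper_width: 0.0107
```

Contact is starting (the load fell from 7 to 4.3 N). A little more.

{"fn": "send_rows", "kwargs": {
  "motion": [0,0,0,0.05,0,0,0.5,0,0,0,0.1,0,0,0.5,0,0,0,0.15,0,0,0.5,0,0,0,0.15,0,0,0.5]
}}

```text
clock: 23.25
tcp_pos: [0.59, 0.1498, 0.2173]
eef_rot: [[0.002, 0.956, 0.293], [-0.0, 0.293, -0.956], [-1.0, 0.002, 0.001]]
force: [-2.0, -2.0, 6.6]
gripper_width: 0.0111
```

{"fn": "send_rows", "kwargs": {
  "motion": [0,0,0,-0.05,0,0,0.5,0,0,0,-0.05,0,0,2,0,0,0,-0.05,0,0,4,0,0,0,-0.05,0,0,6,0,0,0,-0.05,0,0,6,0,0,0,-0.05,0,0,6,0,0,0,-0.05,0,0,6]
}}

```text
clock: 23.95
tcp_pos: [0.5896, 0.1497, 0.2156]
eef_rot: [[-0.0, 0.956, 0.294], [0.0, 0.294, -0.956], [-1.0, -0.0, -0.0]]
force: [-1.0, -0.1, 0.1]
gripper_width: 0.0545
```

{"fn": "send_rows", "kwargs": {
  "motion": [0,0,0,-1,0,0,6,0,0,0,-4,0,0,6,0,0,0,-8,0,0,6,0,0,0,-12,0,0,6,0,0,0,-15,0,0,6,0,0,0,-15,0,4,6,0,0,0,-15,0,8,6,0,0,0,-15,0,8,6]
}}

```text
clock: 24.75
tcp_pos: [0.6152, 0.065, 0.366]
eef_rot: [[0.002, 0.959, 0.282], [-0.006, 0.282, -0.959], [-1.0, 0.0, 0.006]]
force: [-0.6, -0.6, -1.1]
gripper_width: 0.0603
```

```bash
python3 look.py w12 weight board stick_l tin; python3 - <<'E'
from fit import *
print(bot.get_obs()["force"])
for c in("scene","side"):
    g=optics.grab_frame(c)
    for q in("board","weight","stick_l","tin","plane","square","offcut","screwdriver","jar"): print(c,q,[(np.round(d["xyz"],3).tolist(),round(d["conf"],2)) for d in pinpoint(c,q)][:3])
c=np.array([.589,.149]);r=rect(f,.118,c,(.3,.14),1000,.30); hsv=cv2.cvtColor(r,cv2.COLOR_RGB2HSV)
for row in hsv[::4,::3]: print("".join('X' if p[1]<100 and p[2]<110 else('#' if p[2]<110 else ('.' if p[2]<190 else ' ')) for p in row))
E
```

```text
[0.5968 0.1301 0.4476]
weight [([0.594, 0.154, 0.094], 0.57)]
board []
stick_l []
tin []
[-0.9997  0.5324  0.7894]
scene board [([0.591, 0.146, 0.08], 0.76)]
scene weight [([0.591, 0.148, 0.096], 0.76)]
scene stick_l [([0.55, 0.27, 0.056], 0.69), ([0.258, 0.435, 0.005], 0.6), ([0.628, 0.012, 0.052], 0.53)]
scene tin [([0.505, -0.426, 0.001], 0.97)]
scene plane [([0.734, -0.314, 0.0], 0.9)]
scene square [([0.8, 0.048, 0.002], 0.79)]
scene offcut [([0.697, -0.193, -0.0], 0.68)]
scene screwdriver [([0.355, 0.236, 0.001], 0.53)]
scene jar [([0.673, 0.43, 0.002], 0.83)]
side board [([0.588, 0.151, 0.074], 0.98)]
side weight [([0.592, 0.146, 0.092], 0.82)]
side stick_l [([0.254, 0.44, 0.001], 0.87), ([0.555, 0.268, 0.053], 0.75), ([0.627, 0.016, 0.055], 0.55)]
side tin [([0.506, -0.429, 0.002], 0.83)]
side plane [([0.731, -0.316, 0.002], 0.58)]
side square [([0.798, 0.052, -0.002], 0.87)]
side offcut [([0.692, -0.191, 0.003], 0.71), ([0.732, -0.32, 0.001], 0.31)]
side screwdriver [([0.358, 0.232, -0.003], 0.81), ([0.588, 0.152, 0.078], 0.55)]
side jar [([0.667, 0.43, 0.001], 0.82)]
XXXXXXX
[... 2827 characters left out ...]
XXXXXXXXXXXX#####################################################################..       ####
XXXXXXXXXXXXXXXXXX#####.#.#..############################################.#..............       #...
XXXXXXXXXXXXXXXXXX#####################################.###############################..       ####
XXXXXXXXXXXXXXXXXX#####################################################################..       ####
XXXXXXXXXXXXXXXXXX#####################################################################..       ####
XXXXXXXXXXXXXXXXXX#  ...##########.#.##.#.#.#..#################..#.......       . ...  .       XXXX
XXXXXXXXXXXXXXXXXX     .#####.....                           ..                     ..         ...XX
```

All checks agree: weight upright and centred, board level, sticks about 3 mm off their bearers' centre lines, bystanders unmoved.

```bash
python3 -c "
from plant import job
print(job.hand_in())"
```

```text
the job is handed in; nothing more can be done
None
```

The board is stacked on the slab and the job was handed in at about 25 s of the 69 s allowed. Hand-in gives no verdict.

I slid both sticks along the slab onto their bearers, laid the board lengthwise across them, and set the weight upright on the middle. The gripper was then lifted clear.

**What the last checks showed**
- **Sticks:** about 3–4 mm (L) and 3 mm (R) off their bearers' centre lines, against a 12 mm limit. Both were square to them when set down.
- **Board:** centred within a few millimetres of the slab's middle, underside at about 0.076 m as expected. I inferred that it is level from its height and the even contact as it was lowered.
- **Weight:** at about (0.592, 0.148), within roughly 5 mm of the board's middle and aligned with it. The wrist force never showed more than about 7 N of push as it went down.
- **Bystanders:** the two fixed cameras put all six within about 5 mm of where they started.

**Gaps and disagreements**
- **Pictures:** I used all 12 allowed views by the time the board was down, so the weight and the final state were checked only by the networks and rectified pixel maps.
- **Missed detections:** the networks sometimes missed the board or a stick in the wrist view. The scene and side cameras found them both at the end.

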